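Unlock and open the child-safe scissors box

ROBOT

A 6-joint arm with a two-finger parallel gripper is mounted at the origin on a cart in front of the work surface, level with it; the furniture and walls round the work are solid. World frame = base frame: x ahead of the robot, y to its left, z up, the work surface at z = 0. Lengths are in mm, angles in rad, forces in N, time in s.
With the tool pointing down it reaches from about 325 to 875 mm from the base axis. Payload 4.4 kg.
Tool frame: the origin (TCP) lies on the centre line of the jaws, within the pads' length; the fingertips stand ahead of it and the grasp point (between the pads) lies 6 mm ahead of it (ctrl.tcp_to_tips is the z of the fingertips in the tool frame, in mm); z points along the fingers, y is the line along which they close (so a half turn about z gives the same grasp; the last joint's range is limited). The gripper opens to 85 mm and grips with 20 to 120 N. Pads are 22 mm wide; open, the fingers measure 114 mm over their backs; the gripper's body (76 mm by 85 mm) begins 54 mm behind the grasp point. The pads swing forward as they close: fully open they stand 13 mm farther back than shut.
Start: joints at [1.058, 0.207, 1.542, -0, 1.393, -0.15], TCP at [203.536, 537.774, 256.282] pointing down, gripper open.
Joint ranges: [-2.73, 2.73], [-0.86, 2.22], [0.23, 2.46], [-1.11, 4.25], [0.08, 2.63], [-2.82, 2.82]. Speed limits (rad/s): [2.79, 2.79, 3.14, 3.14, 3.14, 3.14].

INTERFACE

Orientations are given as a 3x3 rotation matrix whose columns are the frame's x, y, z axes.
In Python, from plant import ctrl, sensors, optics gives the robot as it stands. Calls block until the motion is done:
- ctrl.move_ptp(position, orientation): joint-space move of the TCP to a pose.
- ctrl.move_l(position, rot=None, vel=150, threshold=None): straight line of the TCP; rot=None keeps the orientation; vel is the mean speed in mm/s. With threshold (N) it stops when the force on the tool has changed by that much, and returns True; else False.
- ctrl.set_joints(angles): joint-space move.
- ctrl.gripper_to(opening, force=None): finger opening in mm; force is the grip in N (None keeps the last); returns when the fingers have stopped.
- ctrl.hold(seconds).
- ctrl.solve_ik(position, orientation): joint angles nearest the present ones, or None.
- sensors.read_state(): the state.
- optics.grab_frame(name): name is "side" or "top" or "wrist"; returns (picture, depth): 384x512x3 uint8, red, green, blue; 384x512 float32, mm along the optical axis (not along the pixel's ray), 0 where there is no reading.
- optics.camera_params(name): a dict with "mtx" (3x3 intrinsics, pixels), "R" (3x3) and "t" (3): a world point X has camera coordinates R X + t; the wrist camera has in their place "T_tool_cam" (4x4, takes a point from camera to tool coordinates, whose origin is the TCP and whose axes are the flange's). Camera axes: x right, y down, z forward; pixel columns grow to the right and rows downward; lengths in mm; the calibration is good to about 2 mm. A picture is of the moment at which its call begins: read the wrist's pose just before it. camera_params takes no time and is no camera call.
A pose or a line that the arm cannot do raises ctrl.MotionError and nothing moves.
- ctrl.finish_job(): hands the job in; it is judged then, once.
The state is a dict: "t": time; "q": joint angles; "qvel": joint speeds; "tau": joint torques, N m; "eef_pos": TCP position; "eef_rot": TCP orientation; "force": force on the tool from outside, world axes, zero at the start; "wrist_torque": the same for the moment, N m; "grip_width": finger opening in mm; "grasp_force": force on a finger pad.
Only numpy, scipy, OpenCV 4.12 (cv2) and the standard library are available. Lean on these libraries where they do the work, as an engineer would, in place of code of your own. Each camera call takes 0.05 s, during which the arm holds its last target. There are 200 camera calls.

TASK

The child-safe box that holds the kitchen scissors is shut and locked. First slide its red safety tab fully sideways off the steel latch, then lift the latch up until it stands well clear of its catch, then open the blue lid as far as it goes and leave it standing open, with the tab still off and the latch still up. Do not shove aside the mug, the yoghurt pot or the flat tin beside the box.

Things in the scene. Friction and masses are not known exactly. Their poses are not given: they have to be found in the camera images.
- safe_box: White plastic box with a blue lid, fixed to the worktop, 300 mm wide (its y), 120 mm deep (its x), 100 mm high with the lid shut. Origin: centre of its underside. Its x axis points from the front (latch side, facing the robot) to the back (hinge side), y to its left as seen from the front, z up. The top of the shut lid is at z = 99.5 mm. It never moves.
- tab_grip (a point): Centre of the red safety tab's upright fin, on the lid near its front left corner, 32 mm above the lid's top. Fin: 14 mm thick (box y), 30 mm wide (x), 30 mm tall, top 14 mm above this point. From its foot a 16 mm wide bar runs forward, then an arm 20 mm wide, 7 mm thick runs right over the latch paddle: while over it the latch cannot rise. Axes as the box's while the lid is shut.
- safety_tab (a joint): Slide of the red safety tab: 0 = locked, grows as the tab slides to the box's left (the box's +y, away from the latch) to its stop at 0.045 m. The arm is off the latch from about 0.017 m. About 1.5 N of friction; it stays where it is left. It starts between 0 and 0.005.
- latch_grip (a point): Middle of the round cross-bar at the tip of the steel latch paddle, 50 mm forward of the pivot. It lies along the box's y: 44 mm long, 12 mm thick, rounded ends, so it can turn between two fingers. The paddle behind it juts level from the box's front top edge, 30 mm wide, 8 mm thick; free above (tab off), below and at both ends. A leg goes down from its root, toe under a catch. Axes turn with it.
- latch_pivot (a point): Pivot of the latch, on the lid's front top edge, 6 mm above the lid's top; the pivot axis is the box's y.
- latch (a joint): Angle of the latch about its pivot: 0 = down and hooked, grows as the paddle's tip rises, to 1.4 rad at its stop. The toe is out of the catch from about 0.35 rad. Light friction (0.04 N m): it stays where it is left. With the tab over it, it rises no more than about 0.1 rad.
- lid_grip (a point): Middle of the round blue cross-bar at the tip of the lip that juts from the lid's front edge, 110 mm right of the latch. It lies along the box's y: 44 mm long, 12 mm thick, rounded ends, so it can turn between two fingers; 35 mm in front of the box's front face, 155 mm from the hinge line. The lip behind it is 30 mm wide, 10 mm thick. Free above, below and at both ends. Axes turn with it.
- lid_hinge (a point): Middle of the lid's hinge line, along the box's back top edge; the hinge axis is the box's y.
- lid (a joint): Angle of the lid: 0 = shut, grows as the front edge rises, to 1.15 rad at its stop. A stiff hinge (0.45 N m): the lid stays where it is left; lifting it at the lip takes about 5 N. While the latch is hooked it opens no more than about 0.04 rad. Starts at 0.
- cream_mug_mid (a point): Bystander: white mug with a handle, 86 mm wide, 98 mm tall, left of the box; the point is on its middle, half-way up.
- yoghurt_mid (a point): Bystander: round yoghurt pot, 72 mm across, 72 mm tall, right of the box; the point is on its middle, half-way up.
- small_tin_mid (a point): Bystander: flat food tin, 63 x 105 x 26 mm, at the right front of the box; the point is on its middle, half-way up.

How it is judged (in metres and radians):
On the way, in this order (a step that is already met when the one before it is completed fails the run):
1. the red safety tab is slid off the latch, the latch still down (value of joint safety_tab above 0.028 m and value of joint latch below 0.2 rad), for 0.1 s.
2. the latch is lifted clear of its catch, the lid still shut (value of joint latch above 0.7 rad and value of joint lid below 0.2 rad), for 0.1 s.
At the end, for the whole second after the job is handed in: The lid stands open by more than 0.85 rad and is at rest, the latch is up by more than 0.5 rad, and the safety tab is more than 28 mm from its locked end (value of joint lid above 0.85 rad and value of joint latch above 0.5 rad and value of joint safety_tab above 0.028 m and velocity of joint lid between -0.05 and 0.05 rad/s); the robot touches nothing.
It fails at once if the mug, the yoghurt pot or the flat tin is pushed more than 40 mm from its place or knocked over (distance of any of cream_mug_mid, yoghurt_mid, small_tin_mid from where it was at the start of the episode above 0.04 m or angle between any of cream_mug_mid, yoghurt_mid's own z axis and vertical above 0.7 rad).
It also fails if it takes over 51 s, if anything falls off the work surface, if the arm or the gripper's body presses on something with over 40 N, if the wrist force passes 120 N, or if a joint passes its speed limit or range.

## Working session

There is one attempt and no reset: what is moved stays moved. The work goes in short steps, each a Python script; the robot and the scene stay as the last script left them, time stands still between calls to the robot, and variables do not carry over. Pictures are saved under pics/ and viewed, at most 10 in all, crops included, and the job is handed in when it is done.

```bash
ls; mkdir -p pics; python3 - <<'E'
from plant import ctrl, sensors, optics
import cv2, numpy as np
for n in ("top","side"):
    p,d=optics.grab_frame(n); cv2.imwrite(f"pics/{n}0.png",p[:,:,::-1]); np.savez(f"{n}0.npz",p=p,d=d)
    c=optics.camera_params(n); print(n,c["mtx"].round(1).tolist(),c["R"].round(3).tolist(),c["t"].round(1).tolist())
print(ctrl.tcp_to_tips, sensors.read_state()["t"], sensors.read_state()["eef_rot"])
print(optics.camera_params("wrist"))
E
```

```text
pics
top [[418.4, 0.0, 249.3], [0.0, 418.4, 187.5], [0.0, 0.0, 1.0]] [[0.025, -1.0, 0.01], [-0.985, -0.027, -0.17], [0.171, -0.005, -0.985]] [160.4, 515.6, 1195.0]
side [[466.2, 0.0, 255.8], [0.0, 466.2, 189.4], [0.0, 0.0, 1.0]] [[0.969, -0.245, 0.023], [-0.08, -0.4, -0.913], [0.232, 0.883, -0.407]] [-442.2, 225.9, 918.8]
25.0 0.1 [[-9.35253316e-01  3.53977613e-01 -1.04148389e-03]
 [ 3.53978999e-01  9.35251554e-01 -1.84356249e-03]
 [ 3.21469573e-04 -2.09286136e-03 -9.99997758e-01]]
{'mtx': array([[302.3274648 ,   0.        , 261.65295606],
       [  0.        , 302.3274648 , 196.05240645],
       [  0.        ,   0.        ,   1.        ]]), 'T_tool_cam': array([[ 1.64855424e-04, -9.56559865e-01, -2.91535929e-01,
         7.53829898e+01],
       [ 9.99999934e-01,  6.32778057e-05,  3.57850932e-04,
         1.01270989e+00],
       [-3.23858085e-04, -2.91535969e-01,  9.56559812e-01,
        -1.18762731e+02],
       [ 0.00000000e+00,  0.00000000e+00,  0.00000000e+00,
         1.00000000e+00]])}
```

View pics/top0.png

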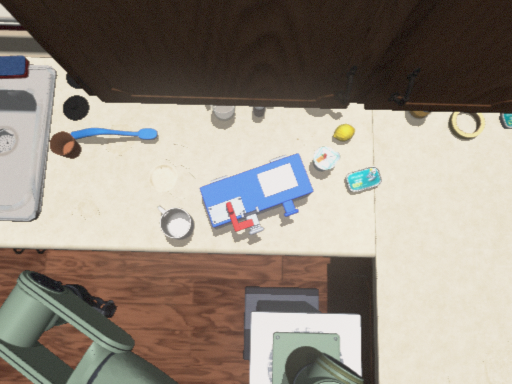

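View pics/side0.png

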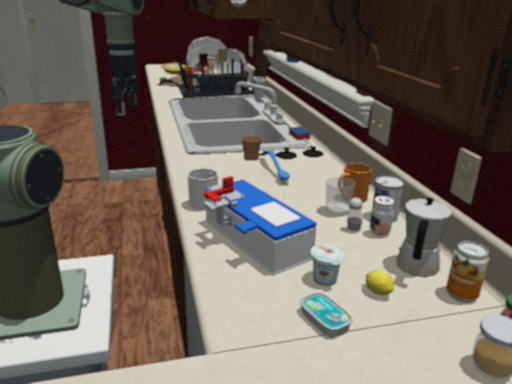

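The top view shows the blue lid centred near (258,190), turned about 20°. The red tab is at (238,217), the steel latch at (256,228) and the lid lip at (291,209). The pot is at (326,158), the tin at (364,180) and the mug at (177,223). Next I fit the box pose from depth.

```bash
cat > h.py <<'E'
import numpy as np, cv2
from plant import ctrl, sensors, optics
def cloud(name,p=None,d=None):
    if p is None:
        if name=="wrist": s=sensors.read_state()
        p,d=optics.grab_frame(name)
    c=optics.camera_params(name); v,u=np.indices(d.shape)
    K=c["mtx"]; X=np.stack([(u-K[0,2])/K[0,0]*d,(v-K[1,2])/K[1,1]*d,d],-1)
    if name=="wrist":
        T=c["T_tool_cam"]; W=(X@T[:3,:3].T+T[:3,3])@np.array(s["eef_rot"]).T+s["eef_pos"]
    else: W=(X-c["t"])@c["R"]
    W[d<=0]=np.nan
    return p,W
def masks(p):
    h=cv2.cvtColor(p,cv2.COLOR_RGB2HSV).astype(int); H,S,V=h[...,0],h[...,1],h[...,2]
    return (H>105)&(H<130)&(S>150)&(V>60), ((H<8)|(H>172))&(S>150)&(V>80)
E
python3 - <<'E'
from h import *
for n in ("top","side"):
    f=np.load(n+"0.npz"); p,W=cloud(n,f["p"],f["d"]); b,r=masks(p)
    reg=(np.abs(W[...,0]-430)<250)&(np.abs(W[...,1]-150)<260)
    z=W[...,2]
    lid=reg&(z>88)&(z<112)&~r
    # largest component
    k,l,st,_=cv2.connectedComponentsWithStats(lid.astype(np.uint8)); j=1+st[1:,4].argmax()
    L=W[(l==j)]; B=W[b&reg&(z>88)&(z<112)]
    for q in (L,B):
        print(n,len(q),"rect",cv2.minAreaRect(q[:,:2].astype(np.float32)),"z",np.median(q[:,2]))
    R=W[r&reg&(z>90)]; print("red",len(R),R.mean(0),np.percentile(R,[2,98],axis=0).round(0).tolist())
    F=R[R[:,2]>np.nanpercentile(R[:,2],98)-12]; print("fin top",len(F),F.mean(0),cv2.minAreaRect(F[:,:2].astype(np.float32)))
    k,l,st,_=cv2.connectedComponentsWithStats(((W[...,0]<620)&(W[...,0]>250)&(np.abs(W[...,1])<450)&(z>12)&(z<160)).astype(np.uint8))
    for j in range(1,k):
        if st[j,4]>80: q=W[l==j]; print(" obj",st[j].tolist(),np.percentile(q,2,axis=0).round(0),np.percentile(q,98,axis=0).round(0))
E
```

```text
top 4731 rect ((476.33319091796875, 145.4886474609375), (184.7515106201172, 302.6358642578125), 21.34408187866211) z 100.97875186648051
top 0 rect ((0.0, 0.0), (0.0, 0.0), 0.0) z nan
red 2 [437.38857712 227.36534184 147.53727211] [[429.0, 222.0, 144.0], [446.0, 233.0, 151.0]]
fin top 2 [437.38857712 227.36534184 147.53727211] ((437.3885803222656, 227.36534118652344), (20.97173309326172, 0.0), -148.09104919433594)
 obj [200, 153, 114, 82, 5278] [388.  14.  60.] [588. 292. 120.]
 obj [313, 152, 27, 19, 413] [570. -84.  22.] [619. -15.  77.]
 obj [346, 166, 36, 26, 671] [ 516. -220.   18.] [ 586. -122.   30.]
 obj [158, 205, 37, 35, 508] [357. 335.  13.] [441. 427. 101.]
side 3133 rect ((469.4813232421875, 141.6820526123047), (176.4846649169922, 301.8697204589844), 21.811458587646484) z 99.40521795065916
side 1722 rect ((474.16717529296875, 142.94493103027344), (158.4705047607422, 298.67315673828125), 20.954456329345703) z 98.90083438250264
red 263 [415.63881051 205.62420518 120.71538659] [[378.0, 163.0, 108.0], [446.0, 225.0, 144.0]]
fin top 45 [435.53808621 219.70634656 139.54963111] ((435.40533447265625, 219.43978881835938), (24.05628204345703, 7.3049468994140625), 27.152549743652344)
 obj [187, 168, 156, 115, 8105] [363. -74.  15.] [607. 412. 118.]
 obj [300, 292, 52, 42, 1321] [ 512. -223.   13.] [ 583. -121.   26.]
  return _methods._mean(a, axis=axis, dtype=dtype,
  ret = ret.dtype.type(ret / rcount)
```

```bash
python3 - <<'E'
from h import *
th=np.deg2rad(21.2); bx=np.array([np.cos(th),np.sin(th),0]); by=np.array([-np.sin(th),np.cos(th),0])
R=np.column_stack([-bx,by,[0,0,-1]])
ctrl.move_ptp([430,135,290],R); ctrl.hold(0.3)
p,W=cloud("wrist"); np.savez("w0.npz",p=p,W=W); cv2.imwrite("pics/w0.png",p[:,:,::-1])
s=sensors.read_state(); print(s["t"],s["eef_pos"],s["q"])
b,r=masks(p); z=W[...,2]
for nm,q in (("blue",W[b&(z>85)&(z<115)]),("red",W[r&(z>85)]),("fin",W[r&(z>138)])):
    print(nm,len(q),q.mean(0).round(1),cv2.minAreaRect(q[:,:2].astype(np.float32)),np.percentile(q[:,2],[2,50,98]).round(1))
E
```

```text
2.1417 [429.91672641 135.36353791 289.94863386] [ 1.12595154e-01 -9.19676213e-02  1.78606022e+00  7.17641918e-06
  1.44765372e+00 -1.82895239e+00]
blue 14857 [489.4 139.  100.6] ((475.337890625, 148.00140380859375), (156.384765625, 297.372314453125), 21.30274200439453) [ 98.  100.7 102.2]
red 1837 [404.9 203.9 124. ] ((419.2650451660156, 200.8030548095703), (78.10874938964844, 52.98793411254883), 21.970022201538086) [117.  119.  147.4]
fin 349 [435.7 226.1 146. ] ((436.52410888671875, 226.43423461914062), (26.936752319335938, 12.679914474487305), 20.51306915283203) [141.8 146.3 147.9]
```

View pics/w0.png

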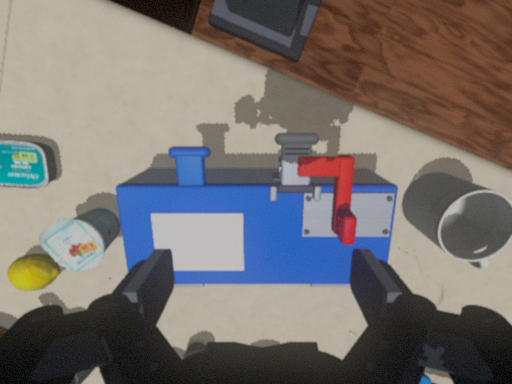

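The wrist view shows the latch bar at (297,139), the lid bar at (189,152), the fin at (346,225) and the red arm over the paddle at (325,168). The mug is on the right, about 20 mm off the box. Next I locate the grips in the box frame.

```bash
python3 - <<'E'
from h import *
f=np.load("w0.npz"); p,W=f["p"],f["W"]; b,r=masks(p); z=W[...,2]
th=np.deg2rad(21.3); c,s=np.cos(th),np.sin(th); A=np.array([[c,s],[-s,c]])
L=W.copy(); L[...,:2]=(W[...,:2]-[475,148])@A.T
pc=lambda m,n: print(n,m.sum(),np.nanpercentile(L[m],[1,50,99],axis=0).round(1).tolist())
top=b&(z>95)&(z<106)
pc(top&(L[...,0]>-50),"lid"); 
m=top&(L[...,0]>0)
for yy in (-100,-50,0,50,100): print("back edge",yy,np.nanpercentile(L[m&(abs(L[...,1]-yy)<8)][:,0],99).round(1), end=" ")
pc(b&(L[...,0]<-50)&(z>80),"lip")
pc(b&(L[...,0]<-68)&(z>80),"lipbar")
pc(r&(z>138),"fin"); pc(r&(z>108)&(z<130),"arm")
v,u=np.indices(z.shape)
pc((u>270)&(u<322)&(v>125)&(v<148)&(z>90)&~r,"latchbar")
pc((L[...,1]>150)&(z>30)&(z<120)&(L[...,1]<300),"mug")
E
```

```text
lid 14040 [[-44.3, -145.9, 98.0], [15.4, 0.8, 100.7], [77.1, 143.0, 102.4]]
back edge -100 77.6 back edge -50 78.0 back edge 0 77.4 back edge 50 77.4 back edge 100 77.9 lip 813 [[-77.8, -86.7, 96.1], [-65.6, -68.3, 98.8], [-50.5, -49.8, 101.6]]
lipbar 354 [[-77.8, -87.5, 96.7], [-73.8, -68.1, 99.0], [-68.5, -49.6, 101.3]]
fin 349 [[-20.6, 81.0, 141.6], [-8.3, 87.0, 146.3], [5.2, 93.2, 148.1]]
arm 1478 [[-71.6, 43.5, 116.5], [-58.1, 81.0, 118.7], [-9.5, 95.0, 120.8]]
latchbar 599 [[-93.8, 19.4, 107.4], [-87.6, 39.8, 111.4], [-80.4, 60.5, 114.0]]
mug 6109 [[-32.8, 201.7, 31.0], [12.9, 255.7, 72.1], [294.7, 285.8, 99.5]]
```

```bash
cat >> h.py <<'E'
th=np.deg2rad(21.3); c_,s_=np.cos(th),np.sin(th)
R=np.array([[-c_,-s_,0],[-s_,c_,0],[0,0,-1]])
def P(x,y,z): # box-aligned frame, grasp point -> TCP (tool down)
    return [475+c_*x-s_*y,148+s_*x+c_*y,z+6]
def st(n):
    s=sensors.read_state(); d=np.array(s["eef_pos"])-[475,148,6]
    print(n,"t%.1f"%s["t"],"L",round(c_*d[0]+s_*d[1],1),round(-s_*d[0]+c_*d[1],1),round(d[2],1),"F",np.round(s["force"],1),"w%.1f g%.1f"%(s["grip_width"],s["grasp_force"]))
E
python3 - <<'E'
from h import *
ctrl.gripper_to(50,20)
ctrl.move_ptp(P(-8,87,190),R)
st("above"); print(ctrl.move_l(P(-8,87,134),vel=100,threshold=15)); st("down")
ctrl.gripper_to(5,20); st("grip")
print(ctrl.move_l(P(-8,128.5,134),vel=50,threshold=14)); st("slid")
ctrl.gripper_to(40); st("open"); ctrl.move_l(P(-8,128.5,200)); 
ctrl.move_ptp(P(-45,0,280),R); ctrl.hold(.2)
p,W=cloud("wrist"); np.savez("w1.npz",p=p,W=W); cv2.imwrite("pics/w1.png",p[:,:,::-1]); st("end")
b,r=masks(p); W[...,:2]=(W[...,:2]-[475,148])@np.array([[c_,-s_],[s_,c_]])
for m in (r&(W[...,2]>138),r&(W[...,2]>108)&(W[...,2]<130)): print(np.nanpercentile(W[m],[1,50,99],axis=0).round(1).tolist())
E
```

```text
above t3.2 L -7.8 86.7 190.4 F [ 0.5 -0.3  1.2] w49.8 g0.0
False
down t3.9 L -7.3 86.6 134.9 F [-0.5  0.8  0.2] w49.9 g0.0
grip t4.3 L -7.3 87.0 134.9 F [-0.7  0.4  3.4] w14.8 g20.8
False
slid t5.3 L -7.3 128.8 134.8 F [-0.6 -0.2  6.1] w14.9 g21.0
open t5.6 L -8.5 128.6 133.5 F [ 1.  -0.   0.1] w39.9 g0.0
end t7.1 L -45.3 1.2 278.7 F [0.5 0.2 0.6] w40.1 g0.0
[[-20.4, 122.7, 141.0], [-7.7, 128.3, 146.5], [5.4, 134.6, 148.0]]
[[-71.4, 84.2, 116.7], [-58.1, 122.5, 118.8], [-2.4, 135.7, 120.8]]
```

View pics/w1.png

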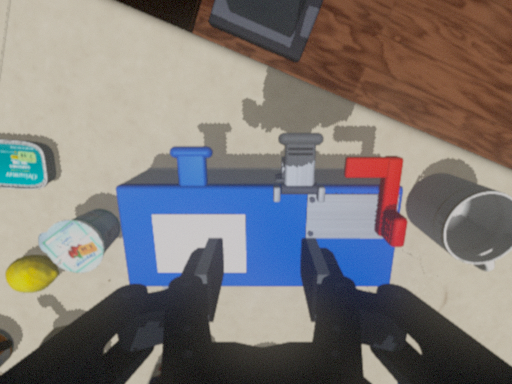

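The tab has moved 41 mm and its arm is clear of the latch bar at (301,138). Next I grip the latch bar by its ends and lift it along its arc.

```bash
python3 - <<'E'
from h import *
ctrl.gripper_to(58,20)
ctrl.move_ptp(P(-88,40.5,160),R)
print(ctrl.move_l(P(-88,40.5,104.5),vel=100,threshold=12)); st("down")
ctrl.gripper_to(35,20); st("grip")
for a in np.linspace(0,1.2,9)[1:]:
    ctrl.move_l(P(-38-50*np.cos(a),40.5,104.5+50*np.sin(a)),vel=60); st("a%.2f"%a)
ctrl.hold(.2); ctrl.gripper_to(54); st("open")
ctrl.move_l(P(-56,40.5,220))
ctrl.move_ptp(P(-60,-40,270),R); ctrl.hold(.2)
p,W=cloud("wrist"); np.savez("w2.npz",p=p,W=W); cv2.imwrite("pics/w2.png",p[:,:,::-1]); st("end")
E
```

```text
False
down t8.8 L -86.9 40.1 105.4 F [-0.9  0.   0.1] w58.1 g0.0
grip t9.1 L -86.9 39.4 105.8 F [-0.2 -5.4  5.6] w42.0 g19.8
a0.15 t9.3 L -86.5 39.4 112.7 F [ 2.6 -5.3 -0.7] w42.1 g20.7
a0.30 t9.6 L -85.6 39.4 119.6 F [ 1.  -5.8 -0.9] w41.6 g20.9
a0.45 t9.9 L -83.5 39.4 126.4 F [ 0.6 -6.7 -0.2] w41.9 g20.9
a0.60 t10.2 L -80.1 39.5 132.7 F [-1.1 -5.9  1.1] w41.2 g20.9
a0.75 t10.4 L -75.3 39.4 138.7 F [-0.3 -6.   1.1] w41.7 g20.9
a0.90 t10.7 L -69.4 39.4 143.9 F [ 0.9 -6.1  1.5] w42.0 g20.9
a1.05 t11.0 L -63.0 39.4 148.1 F [ 1.1 -5.6  0.6] w41.8 g20.9
a1.20 t11.2 L -56.1 39.4 151.2 F [ 2.  -6.  -0.3] w41.6 g20.9
open t11.7 L -56.1 40.9 151.1 F [-0.6 -0.6  0.2] w54.0 g0.0
end t13.1 L -60.7 -38.9 268.6 F [-0.2 -0.8  0.5] w54.1 g0.0
```

View pics/w2.png

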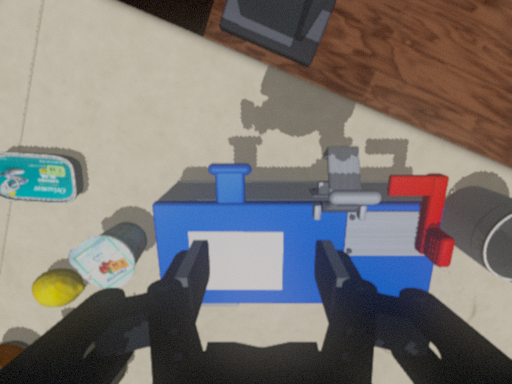

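The latch stands up, with its bar at (355,198) over the lid, and the tab is clear at (425,190). The lid bar is at (230,167). Before the lid arc I check IK and the overhead cabinet clearance.

```bash
python3 - <<'E'
from h import *
f=np.load("top0.npz"); p,W=cloud("top",f["p"],f["d"])
m=(W[...,2]>250)&(abs(W[...,1]-90)<150)&(W[...,0]>350)
print("cabinet",np.nanpercentile(W[m],[0.5,5,50,95],axis=0).round(0).tolist())
f=np.load("w2.npz"); W=f["W"]; p=f["p"]; b,r=masks(p)
W[...,:2]=(W[...,:2]-[475,148])@np.array([[c_,-s_],[s_,c_]]); v,u=np.indices(b.shape)
m=b&(v<175)&(u>200)&(u<260)&(W[...,2]>80); print("lidbar",np.nanpercentile(W[m],[1,50,99],axis=0).round(1).tolist())
for a in np.linspace(0,1.12,5): 
    q=ctrl.solve_ik(P(80-155*np.cos(a),-69,93.5+155*np.sin(a)),R); print(None if q is None else np.round(q,2))
E
```

```text
cabinet [[595.0, -60.0, 436.0], [614.0, -58.0, 471.0], [616.0, 89.0, 683.0], [637.0, 225.0, 791.0]]
lidbar [[-78.0, -88.3, 96.5], [-74.0, -68.9, 99.0], [-68.9, -49.6, 101.0]]
[-0.07  0.11  2.02 -0.    1.01 -2.01]
[-0.06  0.05  1.97 -0.    1.12 -2.01]
[-0.05  0.03  1.9  -0.    1.21 -1.99]
[-0.02  0.05  1.8  -0.    1.28 -1.97]
[ 0.    0.1   1.7  -0.    1.34 -1.94]
```

```bash
python3 - <<'E'
from h import *
ctrl.gripper_to(62,45)
ctrl.move_ptp(P(-74,-69,160),R)
print(ctrl.move_l(P(-74,-69,93.5),vel=100,threshold=12)); st("down")
ctrl.gripper_to(35,45); st("grip")
for a in np.linspace(0,1.12,13)[1:]:
    ctrl.move_l(P(81-155*np.cos(a),-69,93.5+155*np.sin(a)),vel=60); st("a%.2f"%a)
    F=np.linalg.norm(sensors.read_state()["force"])
    if F>35: print("stop"); break
p,W=cloud("side"); cv2.imwrite("pics/s1.png",p[:,:,::-1])
E
```

```text
False
down t14.7 L -73.1 -69.3 94.4 F [ 0.4 -0.4 -1.2] w61.9 g0.0
grip t15.0 L -73.0 -70.9 95.3 F [-1.6 -4.9  5.1] w40.7 g44.6
a0.09 t15.4 L -71.8 -70.9 109.3 F [ 2.2 -6.   1. ] w40.3 g46.6
a0.19 t15.8 L -69.3 -70.9 123.6 F [ 3.5 -5.  -0.6] w40.7 g46.7
a0.28 t16.2 L -66.8 -70.8 137.3 F [ 2.6 -5.3  0.2] w40.3 g46.6
a0.37 t16.6 L -62.8 -70.8 150.8 F [ 2.7 -6.  -0.4] w40.2 g46.7
a0.47 t16.9 L -56.7 -70.8 164.0 F [ 3.4 -7.5  0.4] w40.3 g46.8
a0.56 t17.3 L -49.5 -70.8 176.5 F [ 3.7 -5.4 -0.1] w40.5 g46.8
a0.65 t17.7 L -41.0 -70.8 188.2 F [ 5.2 -5.1 -1.3] w40.2 g46.9
a0.75 t18.1 L -31.4 -70.8 198.9 F [ 5.6 -5.4 -4.1] w40.1 g46.9
a0.84 t18.5 L -21.3 -70.8 208.5 F [ 8.1 -5.5 -6.8] w40.3 g47.1
a0.93 t18.9 L -10.8 -70.8 217.2 F [ 7.2 -4.9 -5.5] w40.3 g46.9
a1.03 t19.3 L 2.1 -70.9 224.6 F [  9.9  -5.4 -11.4] w40.0 g47.7
a1.12 t19.7 L 15.0 -71.0 230.2 F [ 12.8  -4.3 -16.3] w39.4 g50.7
```

View pics/s1.png

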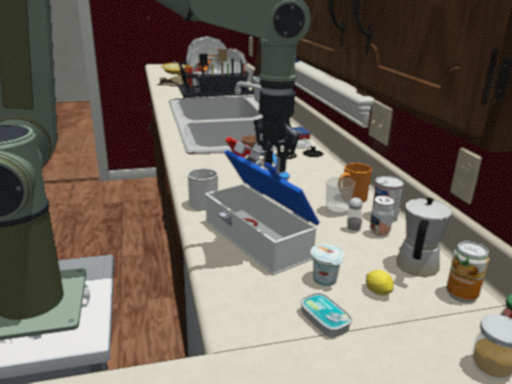

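The side view shows the lid held open at about 1.1 rad, with the red tab and latch at (240,150). Next I release, withdraw upward and verify.

```bash
python3 - <<'E'
from h import *
ctrl.gripper_to(62); st("open")
x=sensors.read_state()["eef_pos"]
ctrl.move_l([x[0]-2,x[1],x[2]+70],vel=100)
ctrl.move_ptp(P(-110,-30,330),R); ctrl.hold(.3); st("end")
p,W=cloud("wrist"); cv2.imwrite("pics/w3.png",p[:,:,::-1])
q,V=cloud("side"); cv2.imwrite("pics/s2.png",q[130:290,150:370,::-1].repeat(3,0).repeat(3,1))
b,r=masks(p)
W[...,:2]=(W[...,:2]-[475,148])@np.array([[c_,-s_],[s_,c_]])
print("red",np.nanpercentile(W[r&(W[...,2]>150)],[1,50,99],axis=0).round(1).tolist())
m=b&(W[...,2]>120); B=W[m]; print("blue",np.nanpercentile(B,[1,50,99],axis=0).round(1).tolist())
k=(abs(B[:,1]-30)>150)|True
g=np.polyfit(B[:,0],B[:,2],1); print("slope angle approx",np.arctan(g[0]))
V[...,:2]=(V[...,:2]-[475,148])@np.array([[c_,-s_],[s_,c_]])
b,r=masks(q); m=b&(V[...,2]>110)&(abs(V[...,1])<160); B=V[m]; n=np.linalg.svd(B-B.mean(0),full_matrices=False)[2][2]; print("lid normal",n.round(2),np.arccos(abs(n[2])))
E
```

```text
open t20.1 L 13.5 -68.5 233.4 F [ 0.   1.  -0.4] w62.0 g0.0
end t21.8 L -109.5 -30.2 329.5 F [-0.3  0.   0.4] w61.9 g0.0
red [[-98.2, 21.9, 187.6], [77.2, 123.0, 197.2], [82.7, 124.1, 371.6]]
blue [[-1.2, -102.3, 185.7], [20.8, -35.4, 193.8], [29.0, 33.9, 228.6]]
slope angle approx -0.9563395374067407
lid normal [-0.88  0.   -0.48] 1.0725805106442579
```

View pics/w3.png

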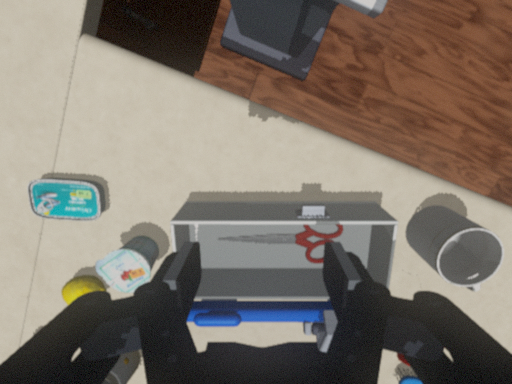

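View pics/s2.png

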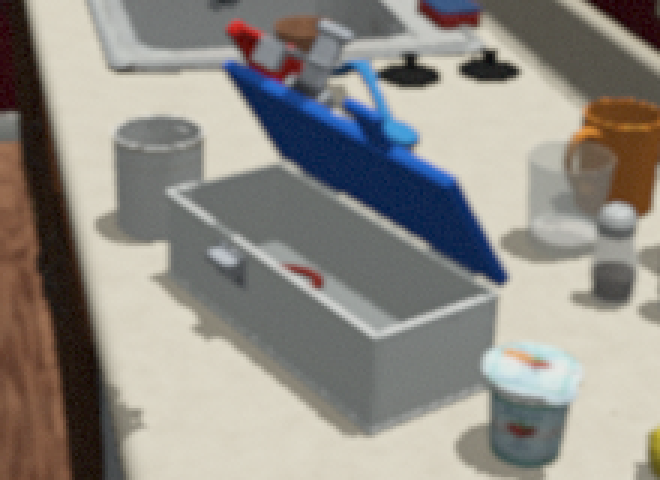

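Both views show the scissors box open. The lid stands at about 1.07 rad, with the red tab at (255,45) off the latch at (325,60) in the side crop. The latch sticks out from the lid, and the mug, pot and tin have not moved.

```bash
python3 -c "
from plant import ctrl
print(ctrl.finish_job())"
```

```text
the job is handed in; nothing more can be done
None
```

I handed the job in at about 22 s of the 51 s allowed: the tab was slid about 41 mm, the latch raised to about 1.2 rad, and the lid left standing at about 1.07 rad (limit 0.85, stop 1.15) with the mug, pot and tin not visibly moved, but the hand-in call returned no verdict.

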